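# Put dried model parts away by shape

### The arm

A 7-joint arm with a two-finger parallel gripper is mounted at the origin on the work surface. World frame = base frame: x ahead of the robot, y to its left, z up, the work surface at z = 0. Lengths are in m, angles in rad, forces in N, time in s.
With the tool pointing down it reaches from about 0.425 to 1.025 m from the base axis. Payload 9.4 kg.
Tool frame: the origin (TCP) lies between the finger pads; the fingertips stand 17 mm ahead of it and the grasp point (between the pads) lies 2 mm behind it; z points along the fingers, y is the line along which they close (so a half turn about z gives the same grasp; the last joint's range is limited). The gripper opens to 85 mm and grips with 20 to 120 N. Pads are 22 mm wide; open, the fingers measure 114 mm over their backs; the gripper's body (76 mm by 85 mm) begins 54 mm behind the grasp point. The pads swing forward as they close: fully open they stand 13 mm farther back than shut.
Start: joints at [1.122, 0.599, -0.003, 1.599, 0.002, 0.943, -0.08], TCP at [0.263, -0.675, 0.248] pointing down, gripper open.
Joint ranges: [-2.57, 2.57], [-0.35, 1.97], [-1.29, 1.29], [0.11, 2.56], [-1.05, 4.19], [0.11, 1.86], [-2.63, 2.63]. Speed limits (rad/s): [2.22, 2.22, 3.01, 3.01, 3.14, 3.14, 3.14].

### API

Orientations are given as a rotation vector (axis times angle).
In Python, from bench import state, eyes, order gives the robot as it stands. The module is installed in compiled form; this text tells all that it offers.
- The arm moves only by the shell command python3 -m jog 'ROWS'. ROWS is a JSON object of lists of equal length, an entry for each row: "gripper": the closure, from -1 (fully open) to 1 (shut); "delta_pos": the shift along the tool's x, y, z in mm, a list of three; "dr": the turn, a rotation vector about the tool's x, y, z in rad, a list of three. In form: {"gripper": [gripper, ...], "delta_pos": [[x, y, z], ...], "dr": [[rx, ry, rz], ...]}. A call has exactly 8 rows; each row is the pose to reach, as a shift and turn from the pose commanded when the call began, along the tool's axes at that moment; what a row does not reach only later rows make up. A row lasts 1/12 s, in which the tool goes at most 41.7 mm and 7.16 degrees, less where a joint would pass 70% of its speed; a pose out of reach is approached as far as the arm can. A call with a gripper value outside its range is refused whole. The fingers move at their own pace and stop on an object; the grip force is fixed at half the most. Time passes only in rows, so rows that repeat a pose let the fingers close, or fill a call up. It gives the time, the measured TCP pose, the force, the opening and the grip force at its end, in the units of the state.
- state(): the state, without advancing time (a new reading comes with each control period).
- eyes.camera(name): name is "side" or "top" or "wrist"; returns a dict with "img" (384x512x3 uint8, blue, green, red), "mtx" (3x3 intrinsics, pixels), "extrinsics" (4x4, takes a point from camera to world coordinates). Camera axes: x right, y down, z forward; pixel columns grow to the right and rows downward; lengths in m; the calibration is good to about 2 mm. The wrist camera is an equidistant fisheye: a pixel r from the principal point sees the ray r / f radians off the axis. A picture is of the moment at which its call begins. There is no depth.
- order.close_job(): hands the job in; it is judged then, once.
The state is a dict: "t": time; "joint_pos": joint angles; "dq": joint speeds; "joint_torque": joint torques, N m; "ee_pos": TCP position; "ee_rot": TCP orientation; "contact_force": force on the tool from outside, world axes, zero at the start; "torque": the same for the moment, N m; "grip_width": finger opening in m; "finger_force": force on a finger pad.
Only numpy, scipy, OpenCV 4.12 (cv2) and the standard library are available. Lean on these libraries where they do the work, as an engineer would, in place of code of your own. Each camera call takes 0.05 s, during which the arm holds its last target. There are 200 camera calls.

### The job

The two wooden parts leaning in the drying stands are dry: drop the round disc into the round tub and the rectangular board into the rectangular bin. Let each go low over the mouth rather than from high up, and leave the tub, the bin and everything else on the bench standing where they are.

Things in the scene. Friction and masses are not known exactly. Their poses are not given: they have to be found in the camera images.
- disc: White-painted plain wooden round disc, 100 mm diameter, 16 mm thick, edges rounded, about 80 g. Origin at its centre; its own x axis is the disc's axis (through the thickness), z points to its upper edge at the start. At the start it leans in a stand.
- board: White-painted plain wooden rectangular board, 100 mm wide (its y), 120 mm high (its z), 16 mm thick (its x), upper and lower edges half-round, about 120 g. Origin at its centre. At the start it leans in a stand.
- stand_a: Fixed wooden stand holding the disc on edge. Origin: centre of the underside of its 120 x 130 x 15 mm foot plate. Part's lower edge, middle: x -30, z 45 mm in the stand's frame. The part leans 0.5 rad (29 deg) from upright, top towards the stand's +x side, away from the robot. Up along the part: support under it reaches 40 mm, lip in front 16 mm, side cheeks (4 mm off) 55 mm; free above.
- stand_b: Identical fixed stand holding the board, same measures as stand_a. The stands are side by side; which is on the left changes. Parts come out along their own slope; 100 mm being too wide, grip them through the 16 mm thickness, near the top edge.
- tub: Round open plastic tub, grey, 176 mm across the rim, 156 mm at the foot, 100 mm high, 4 mm wall, 5 mm floor, about 450 g, loose. Origin at the centre of its underside.
- bin: Rectangular open plastic bin, same grey, 190 (its x) x 150 (its y) x 100 mm high, 5 mm wall and floor, about 550 g, loose. Origin at the centre of its underside. Tub and bin stand one on each side of the stands; which is left changes.
- tape_wide: Bystander: cardboard-brown tape roll lying flat, 90 mm diameter, 30 mm high. Origin at underside centre.
- tape_narrow: Bystander: yellow tape roll lying flat, 72 mm diameter, 18 mm high. Origin at underside centre.
- cone: Bystander: white rounded cone on a wooden block, 100 mm wide, 150 mm high. Origin at underside centre.
- bottle: Bystander: clear bottle with a blue cap, 72 mm diameter, 200 mm high. Origin at underside centre.
- jar: Bystander: amber glass jar with steel cap, 70 mm diameter, 90 mm high. Origin at underside centre.
- block: Bystander: dark wood block, 50 x 90 x 45 mm high. Origin at underside centre.
- brush: Bystander: brush lying on the bench near the robot.
- screwdriver: Bystander: screwdriver lying on the bench near the robot.
There are look-alikes about, which are no part of the job. Leave any orange look-alike of the board alone. What is shaped like the disc but pink is not meant.

How it is judged:
By the outcome, as a careful person would: the job done as asked, in the order asked, and still so for the second after the job is handed in, with the robot touching nothing.
It also fails if it takes over 59 s, if anything falls off the work surface, if the arm or the gripper's body presses on something with over 40 N, if the wrist force passes 120 N, or if a joint passes its speed limit or range.

## Working session

There is one attempt and no reset: what is moved stays moved. The work goes in short steps, Python scripts to look and compute and a shell command to move; the robot and the scene stay as the last step left them, time stands still between calls to the robot, and variables do not carry over. Pictures are saved under pics/ and viewed, at most 10 in all, crops included, and the job is handed in when it is done.

```bash
mkdir -p pics; python3 - <<'E'
from bench import state, eyes
import cv2,numpy as np
s=state();print(s)
for n in("top","side"):
    c=eyes.camera(n);cv2.imwrite(f"pics/{n}0.png",c["img"]);print(n,c["mtx"].round(1).tolist(),c["extrinsics"].round(3).tolist())
    np.savez(f"{n}0.npz",**c)
E
```

```text
{'t': 0.0, 'joint_pos': array([ 1.12229091,  0.60008589, -0.00255888,  1.60016137,  0.00180781,
        0.94293824, -0.07977316]), 'dq': array([ 1.01326166e-03, -6.93371133e-05,  9.89271908e-04,  6.96953476e-04,
       -2.60329952e-03,  6.10846696e-04, -1.01345095e-03]), 'joint_torque': array([ 1.41190409e-03, -7.76443720e+01,  1.56452570e+00, -2.58005762e+01,
        1.21745031e-02,  9.03226988e-03,  1.13999852e-05]), 'ee_pos': array([ 0.2632106 , -0.67502426,  0.24743383]), 'ee_rot': array([-3.08592836e+00, -5.80548267e-01,  6.80515720e-04]), 'contact_force': array([-0.45585567,  0.33629776,  0.42972107]), 'torque': array([ 0.06004891, -0.0466294 , -0.03531059]), 'finger_force': 0.0, 'grip_width': 0.08586409017082146}
top [[450.5, 0.0, 257.4], [0.0, 450.5, 192.1], [0.0, 0.0, 1.0]] [[-0.012, -0.985, 0.174, 0.23], [-1.0, 0.012, 0.0, 0.03], [-0.003, -0.174, -0.985, 1.558], [0.0, 0.0, 0.0, 1.0]]
side [[395.6, 0.0, 257.4], [0.0, 395.6, 190.7], [0.0, 0.0, 1.0]] [[-0.963, -0.174, 0.206, 0.24], [-0.269, 0.576, -0.772, 0.862], [0.016, -0.799, -0.601, 0.772], [0.0, 0.0, 0.0, 1.0]]
```

View pics/top0.png

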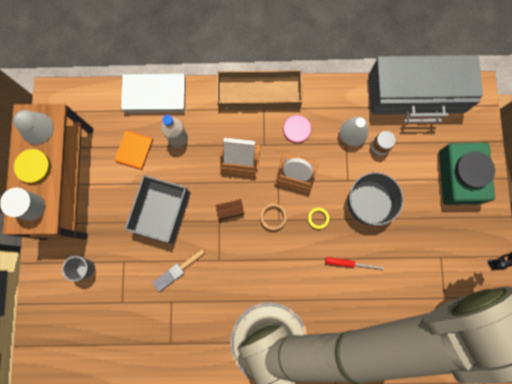

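View pics/side0.png

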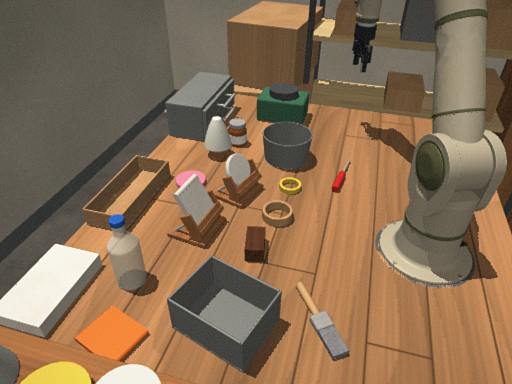

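Top view: board at (240,152), disc at (298,169), tub at (375,200), bin at (158,210). Side view: disc at (238,168), board at (195,200); pink disc and orange board lie flat elsewhere. Next, I'll get the masks.

```bash
cat > h.py <<'E'
import numpy as np,cv2
from scipy.spatial.transform import Rotation as R
def ray(c,uv):
    d=c["extrinsics"][:3,:3]@np.linalg.inv(c["mtx"])@[uv[0],uv[1],1.]
    return c["extrinsics"][:3,3],d/np.linalg.norm(d)
def plane(c,uv,z):
    o,d=ray(c,uv);return o+d*(z-o[2])/d[2]
def tri(a,ua,b,ub):
    (o1,d1),(o2,d2)=ray(a,ua),ray(b,ub)
    s=np.linalg.lstsq(np.c_[d1,-d2],o2-o1,rcond=None)[0]
    p,q=o1+s[0]*d1,o2+s[1]*d2
    return (p+q)/2,np.linalg.norm(p-q)
E
python3 - <<'E'
from h import *
t=dict(np.load("top0.npz"));s=dict(np.load("side0.npz"))
for n,c,rois in(("top",t,{"disc":(278,152,320,188),"board":(218,132,264,172)}),("side",s,{"disc":(220,148,256,190),"board":(170,168,222,228)})):
    for k,(a,b,e,f) in rois.items():
        im=c["img"][b:f,a:e];hsv=cv2.cvtColor(im,cv2.COLOR_BGR2HSV)
        m=((hsv[...,1]<45)&(hsv[...,2]>120)).astype(np.uint8)
        cs=cv2.findContours(m,0,cv2.CHAIN_APPROX_NONE)[0];ct=max(cs,key=cv2.contourArea)+[a,b]
        print(n,k,cv2.contourArea(ct),"ellipse",np.round(cv2.fitEllipse(ct)[0],1),np.round(cv2.fitEllipse(ct)[1],1))
        print(" quad",cv2.approxPolyDP(ct,3,True)[:,0].tolist())
def big(n,c,a,b,e,f): 
    return cv2.resize(c["img"][b:f,a:e],None,fx=5,fy=5,interpolation=cv2.INTER_CUBIC)
A=big("t",t,215,130,325,195);B=big("s",s,160,140,270,250)[:560]
cv2.imwrite("pics/crop_t.png",A);cv2.imwrite("pics/crop_s.png",B)
E
```

```text
top disc 438.0 ellipse [297.8 168.7] [19.3 30. ]
 quad [[287, 158], [287, 175], [310, 177], [312, 165]]
top board 646.5 ellipse [238.4 150.9] [26.3 34.4]
 quad [[224, 139], [224, 161], [252, 163], [253, 141]]
side disc 492.5 ellipse [237.3 167.8] [22.8 28.4]
 quad [[233, 154], [227, 159], [226, 173], [237, 184], [249, 174], [249, 166], [241, 155]]
side board 1009.0 ellipse [193.3 198. ] [31.9 44. ]
 quad [[193, 174], [174, 197], [184, 213], [190, 213], [197, 223], [213, 204]]
```

View pics/crop_t.png

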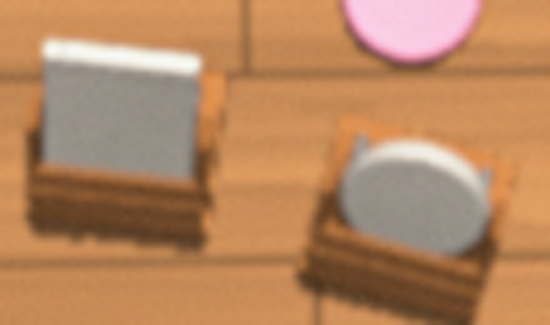

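View pics/crop_s.png

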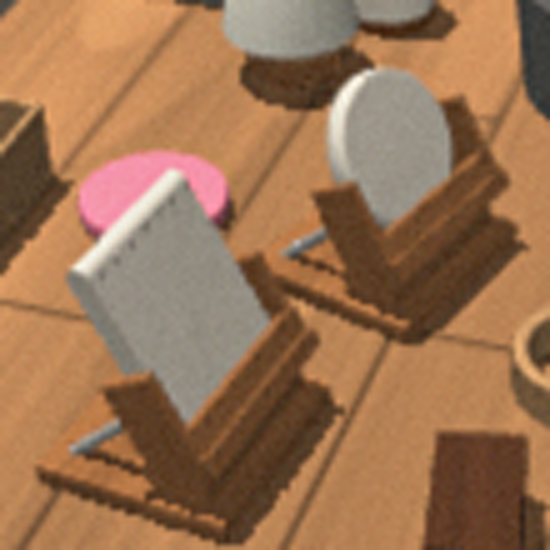

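The crops show both parts clearly. The board's top edge runs (224,140)-(254.5,143) in the top view and (175,195)-(196,174.5) in the side view. The disc's face centre is at about (298,170.6) top and (239.6,169.6) side.

```bash
python3 - <<'E'
from h import *
t=dict(np.load("top0.npz"));s=dict(np.load("side0.npz"))
np.set_printoptions(precision=4,suppress=True)
for k,a,b in(("boardL",(224,139.7),(175,195)),("boardR",(254.7,143),(196,174.5)),("disc",(298,170.6),(239.6,169.6)),("disctop",(299.5,159),(237,154))):
    print(k,*tri(t,a,s,b))
# stand foot corners back edge z=.015
for k,u in(("A foot back",[(284,154),(317.4,163)]),("B foot back R",[(256,145),(260,146)])):
    p=[plane(t,x,.015) for x in u];d=p[1]-p[0];print(k,p,np.degrees(np.arctan2(d[0],-d[1])))
p=[plane(t,((330)/5+215,130+228/5),.06),plane(t,(492/5+215,130+262/5),.06)];d=p[1]-p[0];print("lip",np.degrees(np.arctan2(d[0],-d[1])))
# tub rim, bin rim
for n,c,roi in(("top",t,[(345,170,408,230),(122,172,192,252)]),("side",s,[(260,118,316,172),(165,255,285,368)])):
    for a,b,e,f in roi:
        hsv=cv2.cvtColor(c["img"][b:f,a:e],cv2.COLOR_BGR2HSV)
        m=((hsv[...,0]>60)|(hsv[...,1]<50)).astype(np.uint8)*((hsv[...,2]<190).astype(np.uint8))
        ct=max(cv2.findContours(m,0,cv2.CHAIN_APPROX_NONE)[0],key=cv2.contourArea)+[a,b]
        h=cv2.convexHull(ct)
        print(n,cv2.fitEllipse(ct),cv2.approxPolyDP(h,3,True)[:,0].tolist())
E
```

```text
boardL [0.6535 0.1373 0.146 ] 2.563989720109957e-05
boardR [0.6388 0.0372 0.1476] 0.003515378710863278
disc [ 0.5589 -0.1059  0.0875] 0.0037549554532852374
disctop [ 0.576  -0.1081  0.1422] 0.0211889325756795
A foot back [array([ 0.6377, -0.0646,  0.015 ]), array([ 0.6036, -0.1813,  0.015 ])] -16.30233445878306
B foot back R [array([0.6718, 0.0338, 0.015 ]), array([0.668 , 0.0197, 0.015 ])] -15.23621975081325
lip -12.859192652767788
top ((375.03326416015625, 199.2793731689453), (51.042057037353516, 53.755516052246094), 80.44501495361328) [[371, 173], [394, 180], [402, 195], [398, 213], [380, 225], [358, 220], [348, 205], [356, 181]]
top ((157.29788208007812, 209.63316345214844), (56.54195022583008, 66.978515625), 20.317060470581055) [[144, 176], [184, 187], [188, 192], [173, 242], [126, 229]]
side ((285.781982421875, 141.21275329589844), (49.118106842041016, 54.93265914916992), 154.5175323486328) [[303, 118], [311, 132], [305, 161], [289, 168], [271, 164], [265, 156], [260, 118]]
side ((225.27806091308594, 310.8985900878906), (95.38819885253906, 111.89056396484375), 118.20187377929688) [[211, 255], [280, 291], [279, 318], [245, 367], [235, 367], [172, 326], [167, 298]]
```

```bash
cat >> h.py <<'E'
from bench import state
np.set_printoptions(precision=4,suppress=True)
def grasp(yaw,lean=.5,flip=1):
    n=np.array([np.cos(yaw),np.sin(yaw),0]);u=np.sin(lean)*n+[0,0,np.cos(lean)]
    y=flip*(np.cos(lean)*n-[0,0,np.sin(lean)]);z=-u
    return np.c_[np.cross(y,z),y,z],u
def go(p,Rt):
    s=state();R0=R.from_rotvec(s["ee_rot"])
    print("dpos mm",(R0.inv().apply(np.array(p)-s["ee_pos"])*1e3).round(1),"dr",(R0.inv()*R.from_matrix(Rt)).as_rotvec().round(3))
E
python3 - <<'E'
from h import *
s=state();print(R.from_rotvec(s["ee_rot"]).as_matrix())
for f in(1,-1):
    G,u=grasp(np.radians(-14),flip=f);go(np.array([.566,-.107,.089])+.21*u,G);print(np.array([.566,-.107,.089])+.21*u)
t=dict(np.load("top0.npz"))
for k,q in(("tub",(375,199.3)),("bin1",(144,176)),("bin2",(188,190)),("bin3",(173,242)),("bin4",(126,229))):print(k,plane(t,q,.1))
E
```

```text
[[ 0.9316  0.3634 -0.0007]
 [ 0.3634 -0.9316  0.0013]
 [-0.0002 -0.0014 -1.    ]]
dpos mm [ 570.7 -361.1  -25.4] dr [ 0.46  -0.239 -0.934]
[ 0.6637 -0.1314  0.2733]
dpos mm [ 570.7 -361.1  -25.4] dr [-0.282 -0.543  2.133]
[ 0.6637 -0.1314  0.2733]
tub [ 0.4585 -0.3539  0.1   ]
bin1 [0.5461 0.4055 0.1   ]
bin2 [0.4972 0.2591 0.1   ]
bin3 [0.3274 0.305  0.1   ]
bin4 [0.3712 0.4583 0.1   ]
```

```bash
python3 -m jog '{"gripper":[-1,-1,-1,-1,-1,-1,-1,-1],"delta_pos":[[30,-20,-30],[65,-40,-30],[100,-60,-30],[135,-85,-30],[170,-105,-30],[205,-128,-30],[240,-150,-30],[270,-170,-30]],"dr":[[0,0,-0.1],[0,0,-0.2],[0,0,-0.3],[0,0,-0.4],[0,0,-0.5],[0,0,-0.6],[0,0,-0.7],[0,0,-0.8]]}'; python3 - <<'E'
from h import *
G,u=grasp(np.radians(-14));go(np.array([.566,-.107,.089])+.21*u,G);print(state()["joint_pos"])
E
```

```text
t: 0.77
ee_pos: [0.4545, -0.4165, 0.2782]
ee_rot: [-2.612, -1.745, -0.001]
contact_force: [1.2, -0.7, -0.2]
grip_width: 0.0857
finger_force: 0.0
dpos mm [343.5  84.1   5.1] dr [ 0.499 -0.038 -0.145]
[ 0.8239  0.4472 -0.2502  1.8149  0.137   0.8964  0.1186]
```

```bash
python3 -m jog '{"gripper":[-1,-1,-1,-1,-1,-1,-1,-1],"delta_pos":[[38,9,0],[76,18,0],[114,28,0],[152,37,1],[190,46,2],[228,56,3],[266,65,4],[304,74,5]],"dr":[[0.06,0,-0.02],[0.12,0,-0.04],[0.18,0,-0.06],[0.24,-0.02,-0.08],[0.3,-0.02,-0.1],[0.36,-0.03,-0.12],[0.42,-0.03,-0.13],[0.48,-0.04,-0.14]]}'; python3 - <<'E'
from h import *
from bench import eyes
G,u=grasp(np.radians(-14));go(np.array([.566,-.107,.089])+.21*u,G);print(state()["joint_pos"])
c=eyes.camera("wrist");np.savez("w1.npz",**c);cv2.imwrite("pics/w1.png",c["img"]);print(c["mtx"],c["extrinsics"])
E
```

```text
t: 1.43
ee_pos: [0.6402, -0.1663, 0.273]
ee_rot: [-2.162, -1.669, 0.419]
contact_force: [0.9, -0.8, 0.3]
grip_width: 0.0852
finger_force: 0.0
dpos mm [39.7 12.1 -6.9] dr [ 0.016  0.    -0.012]
[ 0.3339  0.7276 -0.2831  1.38    0.1083  1.5378 -0.2122]
[[297.3186   0.     252.8627]
 [  0.     297.3186 189.8283]
 [  0.       0.       1.    ]] [[ 0.8559 -0.1129 -0.5047  0.7145]
 [-0.2258 -0.9595 -0.1683 -0.1102]
 [-0.4653  0.258  -0.8468  0.3836]
 [ 0.      0.      0.      1.    ]]
```

View pics/w1.png

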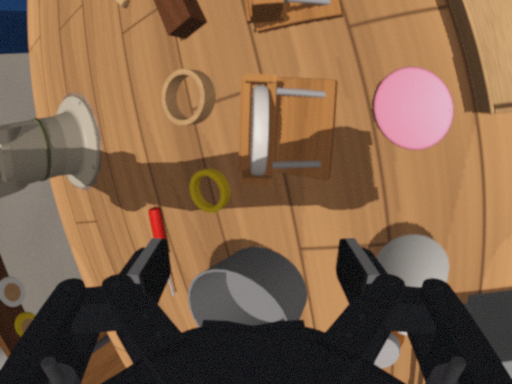

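Wrist view: the disc is seen edge-on, from (263,85) to (259,172), in stand_a. The pink disc at (413,108) is not part of the job, and the tub rim is at (248,285).

```bash
cat >> h.py <<'E'
def wray(c,uv):
    K=c["mtx"];x,y=(uv[0]-K[0,2])/K[0,0],(uv[1]-K[1,2])/K[1,1];t=np.hypot(x,y)
    d=np.array([x/t*np.sin(t),y/t*np.sin(t),np.cos(t)]);E=c["extrinsics"];return E[:3,3],E[:3,:3]@d
def wplane(c,uv,z):
    o,d=wray(c,uv);return o+d*(z-o[2])/d[2]
def meet(r1,r2):
    (o1,d1),(o2,d2)=r1,r2
    s=np.linalg.lstsq(np.c_[d1,-d2],o2-o1,rcond=None)[0];p,q=o1+s[0]*d1,o2+s[1]*d2
    return (p+q)/2,np.linalg.norm(p-q)
def white(c,roi):
    a,b,e,f=roi;hsv=cv2.cvtColor(c["img"][b:f,a:e],cv2.COLOR_BGR2HSV)
    m=((hsv[...,1]<45)&(hsv[...,2]>150)).astype(np.uint8)
    m=cv2.morphologyEx(m,cv2.MORPH_OPEN,np.ones((7,7)))
    ct=max(cv2.findContours(m,0,2)[0],key=cv2.contourArea)+[a,b]
    return cv2.minAreaRect(ct)
E
python3 - <<'E'
from h import *
w=dict(np.load("w1.npz"));t=dict(np.load("top0.npz"));s=dict(np.load("side0.npz"))
r=white(w,(235,75,285,185));print(r)
b=cv2.boxPoints(r);b=b[np.argsort(b[:,1])];a,e=b[:2].mean(0),b[2:].mean(0)
print(a,e)
print(*meet(wray(w,r[0]),ray(t,(298.2,159.2))))
pa,pe=wplane(w,a,.09),wplane(w,e,.09);d=pe-pa;print(pa,pe,np.linalg.norm(d),"yaw",np.degrees(np.arctan2(d[0],-d[1])))
print(wplane(w,r[0],.133))
# foot edges: left edge of foot & back edge
for z,p,q in((.015,(335,80),(331,178)),(.015,(242,75),(242,178))):
    d=wplane(w,q,z)-wplane(w,p,z);print(d,np.degrees(np.arctan2(d[0],-d[1])))
E
```

```text
((260.4537658691406, 123.07217407226562), (15.846088409423828, 72.32167053222656), 1.6846843957901)
[261.5168  86.927 ] [259.3907 159.2174]
[ 0.589  -0.1005  0.1326] 0.005352311218019037
[ 0.5797 -0.0576  0.09  ] [ 0.5569 -0.1349  0.09  ] 0.08052458915791734 yaw -16.39682111325004
[ 0.5898 -0.0979  0.133 ]
[-0.0317 -0.1209  0.    ] -14.709730378965933
[-0.0391 -0.1445  0.    ] -15.146734042537805
```

```bash
python3 -m jog '{"gripper":[-1,-1,-1,-1,-1,-1,-1,-1],"delta_pos":[[10,3,-1],[20,6,-3],[30,9,-5],[40,12,-7],[40,12,-7],[40,12,-7],[40,12,-7],[40,12,-7]],"dr":[[0,0,0],[0.01,0,-0.01],[0.016,0,-0.012],[0.016,0,-0.012],[0.016,0,-0.012],[0.016,0,-0.012],[0.016,0,-0.012],[0.016,0,-0.012]]}'; python3 - <<'E'
from h import *
from bench import eyes
c=eyes.camera("wrist");np.savez("w2.npz",**c);cv2.imwrite("pics/w2.png",c["img"])
w=dict(np.load("w1.npz"))
hsv=cv2.cvtColor(c["img"],cv2.COLOR_BGR2HSV)
m=cv2.morphologyEx(((hsv[...,1]<45)&(hsv[...,2]>150)).astype(np.uint8),cv2.MORPH_OPEN,np.ones((7,7)))
for k in cv2.findContours(m,0,2)[0]:
    if cv2.contourArea(k)>300: print(cv2.minAreaRect(k))
print(state()["ee_pos"],state()["joint_pos"])
E
```

```text
t: 2.15
ee_pos: [0.6625, -0.1336, 0.2741]
ee_rot: [-2.144, -1.672, 0.425]
contact_force: [-0.9, -0.0, 0.7]
grip_width: 0.0858
finger_force: 0.0
((394.30340576171875, 346.31463623046875), (20.775959014892578, 34.97993087768555), 32.0053825378418)
((251.0, 145.5), (45.0, 14.0), 90.0)
[ 0.6626 -0.1335  0.2741] [ 0.2888  0.753  -0.2899  1.329   0.0927  1.5721 -0.2436]
```

```bash
python3 - <<'E'
from h import *
w=[dict(np.load(f)) for f in("w1.npz","w2.npz")];t=dict(np.load("top0.npz"))
out=[]
for c,(a,b,e,f) in zip(w,((245,72,276,185),(228,95,276,215))):
    hsv=cv2.cvtColor(c["img"][b:f,a:e],cv2.COLOR_BGR2HSV)
    m=cv2.morphologyEx(((hsv[...,1]<70)&(hsv[...,2]>60)).astype(np.uint8),cv2.MORPH_OPEN,np.ones((7,7)))
    ct=max(cv2.findContours(m,0,2)[0],key=cv2.contourArea)+[a,b];r=cv2.minAreaRect(ct);print(r)
    q=cv2.boxPoints(r);q=q[np.argsort(q[:,1])];out.append((q[:2].mean(0),np.array(r[0]),q[2:].mean(0)))
for i in range(3):print(meet(wray(w[0],out[0][i]),wray(w[1],out[1][i])))
for c,o in zip(w,out):
    A,C,B=[wplane(c,x,.09) for x in o];d=B-A;print(A,B,np.linalg.norm(d),np.degrees(np.arctan2(d[0],-d[1])),wplane(c,o[1],.133))
cv2.imwrite("pics/w2c.png",cv2.resize(w[1]["img"][70:240,200:340],None,fx=3.5,fy=3.5))
E
```

```text
((260.0, 130.0), (88.0, 18.0), 90.0)
((251.0, 162.5), (85.0, 16.0), 90.0)
(array([ 0.5815, -0.0572,  0.0986]), np.float64(0.0014463245998506302))
(array([ 0.57  , -0.1031,  0.0991]), np.float64(0.0010877406581836612))
(array([ 0.5646, -0.1485,  0.1105]), np.float64(0.0003309972990202055))
[ 0.5782 -0.0561  0.09  ] [ 0.5535 -0.1515  0.09  ] 0.09855357092640829 -14.52962517354605 [ 0.5877 -0.1042  0.133 ]
[ 0.5761 -0.0562  0.09  ] [ 0.5514 -0.1538  0.09  ] 0.10065090732396277 -14.198161563491446 [ 0.5895 -0.0998  0.133 ]
```

View pics/w2c.png

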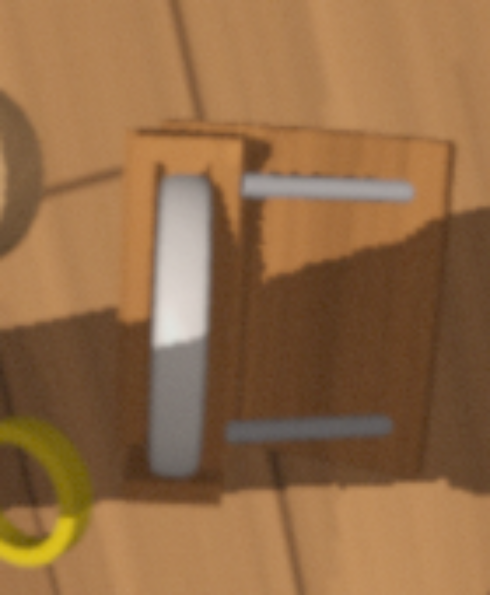

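```bash
python3 - <<'E'
from h import *
G,u=grasp(np.radians(-15.3));C=np.array([.566,-.1045,.09])
go(C+.075*u,G);go(C+.028*u,G)
E
```

```text
dpos mm [  3.9  -0.6 134.8] dr [0.003 0.011 0.019]
dpos mm [  4.4  -0.7 181.8] dr [0.003 0.011 0.019]
```

```bash
python3 -m jog '{"gripper":[-1,-1,-1,-1,-1,-1,-1,-1],"delta_pos":[[1,0,10],[2,0,30],[4,0,55],[4,0,80],[4,0,105],[4,0,125],[4,-1,135],[4,-1,135]],"dr":[[0,0.01,0.02],[0,0.01,0.02],[0,0.01,0.02],[0,0.01,0.02],[0,0.01,0.02],[0,0.01,0.02],[0,0.01,0.02],[0,0.01,0.02]]}'; python3 - <<'E'
from h import *
from bench import eyes
c=eyes.camera("wrist");cv2.imwrite("pics/w3.png",c["img"])
G,u=grasp(np.radians(-15.3));C=np.array([.566,-.1045,.09])
go(C+.028*u,G);print(state()["contact_force"])
E
```

```text
t: 2.87
ee_pos: [0.5984, -0.1128, 0.1538]
ee_rot: [-2.157, -1.645, 0.423]
contact_force: [0.0, 0.5, -0.1]
grip_width: 0.0856
finger_force: 0.0
dpos mm [-0.8  0.5 45.9] dr [ 0.001  0.001 -0.001]
[0.7116 1.0414 0.9087]
```

View pics/w3.png

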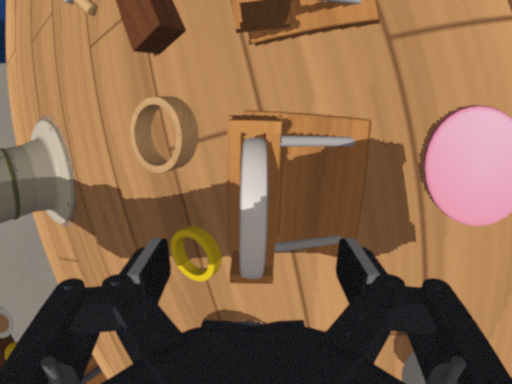

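The disc (about column 254) sits midway between the fingers (150 and 355). I'll descend and close.

```bash
python3 -m jog '{"gripper":[-1,-1,-1,-1,1,1,1,1],"delta_pos":[[0,0,15],[0,0,32],[0,0,46],[0,0,46],[0,0,46],[0,0,46],[0,0,46],[0,0,46]],"dr":[[0,0,0],[0,0,0],[0,0,0],[0,0,0],[0,0,0],[0,0,0],[0,0,0],[0,0,0]]}';  python3 -m jog '{"gripper":[1,1,1,1,1,1,1,1],"delta_pos":[[0,0,0],[0,0,0],[0,0,0],[0,0,0],[0,0,-6],[0,0,-15],[0,0,-35],[0,0,-60]],"dr":[[0,0,0],[0,0,0],[0,0,0],[0,0,0],[0,0,0],[0,0,0],[0,0,0],[0,0,0]]}'
```

```text
t: 3.58
ee_pos: [0.5804, -0.1071, 0.116]
ee_rot: [-2.16, -1.649, 0.417]
contact_force: [-0.6, 0.5, -1.1]
grip_width: 0.0391
finger_force: 0.0
t: 4.25
ee_pos: [0.6071, -0.1146, 0.168]
ee_rot: [-2.158, -1.648, 0.42]
contact_force: [0.5, -0.6, -1.5]
grip_width: 0.0156
finger_force: 58.5
```

```bash
python3 - <<'E'
from h import *
G,u=grasp(np.radians(-35),.15);T=np.array([.4585,-.354,.0])
go([.60,-.16,.26],grasp(np.radians(-18),.4)[0])
go(T+.028*u+[0,0,.25],G)
t=dict(np.load("top0.npz"));s=dict(np.load("side0.npz"))
# rim extremes in the side view, predicted from top for z=.1
E=np.linalg.inv(s["extrinsics"]);r=.088
ring=np.array([[.4585+r*np.cos(a),-.354+r*np.sin(a),.1,1] for a in np.linspace(0,6.28,60)])
p=(E@ring.T)[:3];q=s["mtx"]@p;q=(q[:2]/q[2]).T
im=s["img"].copy();cv2.polylines(im,[np.round(q*8).astype(int)],True,(0,0,255),1,16,3)
E=np.linalg.inv(t["extrinsics"]);p=(E@ring.T)[:3];q=t["mtx"]@p;q=(q[:2]/q[2]).T
im2=t["img"].copy();cv2.polylines(im2,[np.round(q*8).astype(int)],True,(0,0,255),1,16,3)
cv2.imwrite("pics/tub.png",np.hstack([cv2.resize(im[100:190,240:330],None,fx=4,fy=4),cv2.resize(im2[160:250,330:420],None,fx=4,fy=4)]))
E
```

```text
dpos mm [-45.7 -39.5 -83.2] dr [-0.099  0.021  0.043]
dpos mm [-271.5 -119.4  -59.6] dr [-0.345  0.111  0.328]
```

View pics/tub.png

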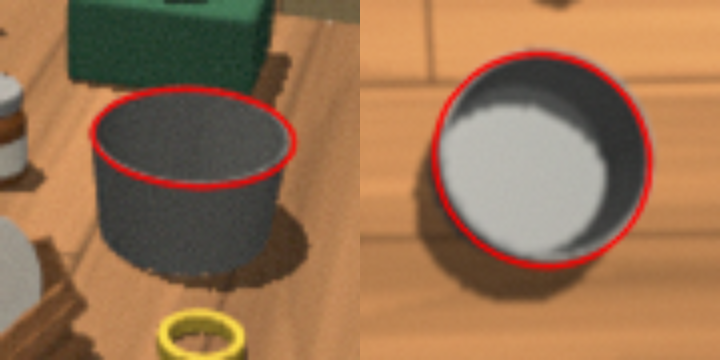

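The projected rim circle (centre (0.4585, -0.354), z = 0.1) matches the tub rim in both views, which confirms its position and height. Next, lift and carry the disc.

```bash
python3 -m jog '{"gripper":[1,1,1,1,1,1,1,1],"delta_pos":[[0,0,-25],[0,0,-50],[-10,-10,-70],[-45,-40,-83],[-85,-50,-83],[-120,-65,-80],[-155,-75,-80],[-190,-85,-80]],"dr":[[0,0,0],[0,0,0],[-0.04,0,0.02],[-0.1,0.02,0.04],[-0.15,0.03,0.1],[-0.2,0.05,0.16],[-0.25,0.07,0.22],[-0.3,0.09,0.28]]}'; python3 - <<'E'
from h import *
G,u=grasp(np.radians(-35),.15);T=np.array([.4585,-.354,.0])
go(T+.028*u+[0,0,.20],G)
E
```

```text
t: 4.92
ee_pos: [0.521, -0.2904, 0.2805]
ee_rot: [-2.609, -1.437, 0.15]
contact_force: [0.7, -0.7, -1.2]
grip_width: 0.0153
finger_force: 58.5
dpos mm [-86.8  -4.4  55.6] dr [-0.038  0.019  0.045]
```

```bash
python3 -m jog '{"gripper":[1,1,1,1,1,1,1,1],"delta_pos":[[-25,0,5],[-55,-3,10],[-87,-4,20],[-87,-4,35],[-87,-4,55],[-87,-4,55],[-87,-4,55],[-87,-4,55]],"dr":[[-0.04,0.02,0.04],[-0.04,0.02,0.04],[-0.04,0.02,0.04],[-0.04,0.02,0.04],[-0.04,0.02,0.04],[-0.04,0.02,0.04],[-0.04,0.02,0.04],[-0.04,0.02,0.04]]}'; python3 - <<'E'
from h import *
from bench import eyes
G,u=grasp(np.radians(-35),.15);T=np.array([.4585,-.354,.0])
go(T+.028*u+[0,0,.11],G);print(state()["joint_pos"])
w=eyes.camera("wrist")["img"];s=eyes.camera("side")["img"]
cv2.imwrite("pics/carry.png",np.hstack([cv2.resize(w,(400,300)),cv2.resize(s[60:210,200:400],(400,300))]))
E
```

```text
t: 5.58
ee_pos: [0.4641, -0.3547, 0.2277]
ee_rot: [-2.658, -1.4, 0.103]
contact_force: [0.0, -0.5, -0.6]
grip_width: 0.0149
finger_force: 58.4
dpos mm [-2.9 12.7 89.1] dr [-0.002 -0.001  0.01 ]
[ 0.6891  0.5182 -0.1909  1.8394  0.0973  0.9456 -0.1487]
```

View pics/carry.png

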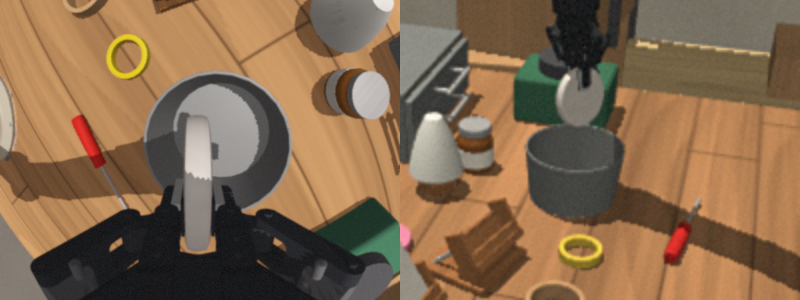

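The disc hangs square in the gripper over the tub. Lower it and release.

```bash
python3 -m jog '{"gripper":[1,1,1,1,1,1,1,1],"delta_pos":[[-1,4,20],[-2,8,40],[-3,12,58],[-3,12,74],[-3,12,86],[-3,12,92],[-3,12,92],[-3,12,92]],"dr":[[0,0,0],[0,0,0],[0,0,0],[0,0,0],[0,0,0],[0,0,0],[0,0,0],[0,0,0]]}'; python3 -m jog '{"gripper":[-0.3,-0.3,-0.3,-0.3,-0.3,-0.3,-0.3,-0.3],"delta_pos":[[0,0,0],[0,0,0],[0,0,0],[0,0,0],[0,0,0],[0,0,-10],[0,0,-35],[0,0,-70]],"dr":[[0,0,0],[0,0,0],[0,0,0],[0,0,0],[0,0,0],[0,0,0],[0,0,0],[0,0,0]]}'; python3 - <<'E'
from h import *
from bench import eyes
w=eyes.camera("wrist")["img"]
cv2.imwrite("pics/rel.png",cv2.resize(w,(400,300)))
G,u=grasp(np.radians(-8.4));go(np.array([.645,.0872,.149])+.11*u,G);print(np.array([.645,.0872,.149])+.11*u)
E
```

```text
t: 6.35
ee_pos: [0.4602, -0.3558, 0.1344]
ee_rot: [-2.658, -1.399, 0.104]
contact_force: [0.6, -0.4, -0.9]
grip_width: 0.015
finger_force: 58.5
t: 7.02
ee_pos: [0.4671, -0.361, 0.2023]
ee_rot: [-2.654, -1.396, 0.108]
contact_force: [0.5, -0.1, -0.1]
grip_width: 0.0558
finger_force: 0.0
dpos mm [493.2 -69.  -24.4] dr [ 0.348 -0.148 -0.434]
[0.6972 0.0795 0.2455]
```

View pics/rel.png

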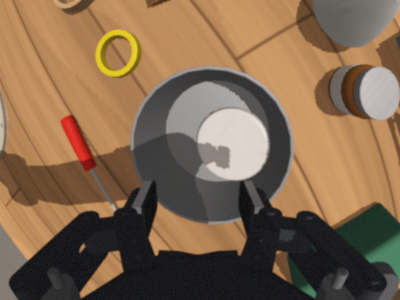

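Wrist view: the disc lies flat inside the tub at (232,145). My picture budget is now used up, so the board gets done by numbers.

```bash
python3 -m jog '{"gripper":[-1,-1,-1,-1,-1,-1,-1,-1],"delta_pos":[[0,0,-35],[20,-3,-65],[55,-8,-70],[90,-12,-70],[125,-17,-70],[160,-22,-70],[195,-27,-70],[230,-32,-70]],"dr":[[0,0,0],[0,0,0],[0.02,-0.02,-0.06],[0.04,-0.04,-0.12],[0.06,-0.06,-0.18],[0.08,-0.08,-0.24],[0.1,-0.09,-0.3],[0.12,-0.1,-0.35]]}'; python3 - <<'E'
from h import *
G,u=grasp(np.radians(-8.4));go(np.array([.645,.0872,.149])+.11*u,G)
E
```

```text
t: 7.73
ee_pos: [0.5819, -0.1589, 0.2785]
ee_rot: [-2.299, -1.806, 0.277]
contact_force: [0.6, -1.6, -0.2]
grip_width: 0.0854
finger_force: 0.0
dpos mm [259.4  61.7  11.1] dr [ 0.221 -0.015 -0.091]
```

```bash
python3 -m jog '{"gripper":[-1,-1,-1,-1,-1,-1,-1,-1],"delta_pos":[[35,8,0],[72,17,0],[110,26,0],[148,35,3],[186,45,6],[222,54,9],[259,62,11],[259,62,11]],"dr":[[0.03,0,-0.01],[0.06,0,-0.03],[0.1,0,-0.04],[0.13,0,-0.06],[0.17,0,-0.08],[0.2,-0.01,-0.09],[0.22,-0.015,-0.09],[0.22,-0.015,-0.09]]}'; cat > look.py <<'E'
from h import *
from bench import eyes
c=eyes.camera("wrist");np.savez("wb.npz",**c)
G,u=grasp(np.radians(-8.4));go(np.array([.645,.0872,.149])+.11*u,G)
E_=c["extrinsics"];d=E_[:3,:3].T@(np.array([.645,.0872,.149])-E_[:3,3]);t=np.arctan2(np.hypot(d[0],d[1]),d[2])
uv=c["mtx"][:2,2]+297.3*t*d[:2]/np.hypot(d[0],d[1]);print("expected",uv)
hsv=cv2.cvtColor(c["img"],cv2.COLOR_BGR2HSV)
m=cv2.morphologyEx(((hsv[...,1]<70)&(hsv[...,2]>60)).astype(np.uint8),cv2.MORPH_OPEN,np.ones((7,7)))
for k in cv2.findContours(m,0,2)[0]:
    r=cv2.minAreaRect(k)
    if cv2.contourArea(k)>300:
        print(r,cv2.boundingRect(k))
        if np.hypot(*(np.array(r[0])-uv))<40:
            b=cv2.boxPoints(r);b=b[np.argsort(b[:,1])];p=[wplane(c,x,.149) for x in(b[:2].mean(0),b[2:].mean(0))];e=p[1]-p[0]
            print("ends",p,np.linalg.norm(e),"yaw",np.degrees(np.arctan2(e[0],-e[1])))
E
python3 look.py
```

```text
t: 8.4
ee_pos: [0.698, 0.0867, 0.2426]
ee_rot: [-2.055, -1.785, 0.453]
contact_force: [-1.6, 2.0, 0.3]
grip_width: 0.0854
finger_force: 0.0
dpos mm [-3.4 -1.1 -2.1] dr [-0.002 -0.001  0.003]
expected [252.3754 202.4872]
((140.71946716308594, 260.5767517089844), (12.132644653320312, 40.73806381225586), 27.407573699951172) (129, 244, 25, 36)
((257.4999694824219, 192.99996948242188), (123.99998474121094, 18.999996185302734), 90.0) (248, 131, 20, 125)
ends [array([0.6577, 0.1449, 0.149 ]), array([0.6434, 0.039 , 0.149 ])] 0.10683555892459763 yaw -7.689378531765742
((50.0, 193.5), (263.0, 100.0), 90.0) (0, 62, 101, 264)
((332.0, 5.0), (10.0, 42.0), 90.0) (311, 0, 43, 11)
((147.5, 40.0), (80.0, 131.0), 90.0) (82, 0, 132, 81)
```

```bash
python3 - <<'E'
from h import *
c=dict(np.load("wb.npz"));t=dict(np.load("top0.npz"));s=dict(np.load("side0.npz"))
hsv=cv2.cvtColor(c["img"],cv2.COLOR_BGR2HSV)
m=((hsv[...,1]<60)&(hsv[...,2]>90)).astype(np.uint8)
for r in list(range(125,145,2))+list(range(145,240,15))+list(range(240,262,2)):
    x=np.flatnonzero(m[r,235:300])+235;print(r,(x.min(),x.max(),len(x)) if len(x) else None,end="; ")
print()
for uv,a,b in(((258,131),(224,139.7),(175,195)),((257,255),(254.7,143),(196,174.5))):
    print(meet(wray(c,uv),ray(t,a)),meet(wray(c,uv),ray(s,b)))
print(wplane(c,(257.5,193),.15), c["extrinsics"][:3,3])
E
```

```text
125 None; 127 None; 129 None; 131 (np.int64(250), np.int64(263), 14); 133 (np.int64(250), np.int64(299), 40); 135 (np.int64(249), np.int64(299), 42); 137 (np.int64(249), np.int64(299), 43); 139 (np.int64(249), np.int64(267), 19); 141 (np.int64(248), np.int64(267), 20); 143 (np.int64(248), np.int64(267), 20); 145 (np.int64(248), np.int64(267), 20); 160 (np.int64(248), np.int64(267), 20); 175 (np.int64(249), np.int64(267), 19); 190 (np.int64(249), np.int64(267), 19); 205 (np.int64(249), np.int64(267), 19); 220 (np.int64(249), np.int64(267), 19); 235 (np.int64(250), np.int64(266), 17); 240 (np.int64(250), np.int64(266), 17); 242 (np.int64(250), np.int64(266), 17); 244 (np.int64(250), np.int64(266), 17); 246 (np.int64(250), np.int64(266), 17); 248 (np.int64(250), np.int64(266), 17); 250 (np.int64(250), np.int64(266), 17); 252 (np.int64(251), np.int64(266), 16); 254 (np.int64(252), np.int64(265), 14); 256 None; 258 None; 260 None; 
(array([0.6545, 0.1412, 0.1413]), np.float64(0.0070803615934978475)) (array([0.6542, 0.1424, 0.1471]), np.float64(0.0070274584618586645))
(array([0.6411, 0.0376, 0.1462]), np.float64(0.00026386447631582754)) (array([0.639 , 0.0351, 0.1444]), np.float64(0.002670766836196209))
[0.6515 0.0956 0.15  ] [0.7674 0.1494 0.3528]
```

```bash
python3 - <<'E'
from h import *
G,u=grasp(np.radians(-8));T=np.array([.6505,.0925,.149]);go(T-.022*u,G)
E
```

```text
dpos mm [  2.5   3.3 127.7] dr [-0.002 -0.004 -0.003]
```

```bash
python3 -m jog '{"gripper":[-1,-1,-1,-1,-1,-1,-1,-1],"delta_pos":[[1,1,8],[2,3,20],[2,3,38],[2,3,56],[2,3,70],[2,3,80],[2,3,80],[2,3,80]],"dr":[[0,0,0],[0,0,0],[0,0,0],[0,0,0],[0,0,0],[0,0,0],[0,0,0],[0,0,0]]}'; python3 look.py | tail -n +2;  python3 - <<'E'
from h import *
G,u=grasp(np.radians(-8));T=np.array([.6505,.0925,.149]);go(T-.022*u,G)
E
```

```text
t: 9.12
ee_pos: [0.6623, 0.0832, 0.1729]
ee_rot: [-2.07, -1.777, 0.455]
contact_force: [0.0, 0.6, 1.2]
grip_width: 0.0859
finger_force: 0.0
expected [246.6237 231.9902]
((366.277099609375, 262.5728454589844), (36.27288055419922, 12.142356872558594), 62.44719314575195) (355, 248, 23, 32)
((141.7353057861328, 259.058837890625), (12.176470756530762, 44.35293960571289), 28.07248878479004) (129, 241, 27, 39)
((307.496337890625, 229.47555541992188), (8.208171844482422, 62.55022430419922), 81.46923065185547) (277, 222, 62, 16)
((309.9711608886719, 132.63429260253906), (9.328153610229492, 66.26319885253906), 88.09085083007812) (277, 128, 67, 11)
((253.5, 215.0), (176.0, 29.0), 90.0) (239, 127, 30, 177)
ends [array([0.6584, 0.145 , 0.149 ]), array([0.6419, 0.0374, 0.149 ])] 0.10884573650130248 yaw -8.688684207447125
((41.5, 200.0), (276.0, 83.0), 90.0) (0, 62, 84, 277)
((124.5, 37.5), (75.0, 143.0), 90.0) (53, 0, 144, 76)
dpos mm [ 6.9 -0.3 50. ] dr [ 0.002 -0.005 -0.011]
```

```bash
python3 -m jog '{"gripper":[-1,-1,-1,-1,1,1,1,1],"delta_pos":[[2,0,15],[5,0,32],[6,0,48],[6,0,48],[6,0,48],[6,0,48],[6,0,48],[6,0,48]],"dr":[[0,0,-0.01],[0,0,-0.01],[0,0,-0.01],[0,0,-0.01],[0,0,-0.01],[0,0,-0.01],[0,0,-0.01],[0,0,-0.01]]}';  python3 -m jog '{"gripper":[1,1,1,1,1,1,1,1],"delta_pos":[[0,0,0],[0,0,0],[0,0,0],[0,0,0],[0,0,-6],[0,0,-15],[0,0,-35],[0,0,-60]],"dr":[[0,0,0],[0,0,0],[0,0,0],[0,0,0],[0,0,0],[0,0,0],[0,0,0],[0,0,0]]}'; python3 - <<'E'
from h import *
t=dict(np.load("top0.npz"));s=dict(np.load("side0.npz"))
c=np.array([.4355,.357]);
hsv=cv2.cvtColor(t["img"][172:252,122:192],cv2.COLOR_BGR2HSV)
m=((hsv[...,0]>60)|(hsv[...,1]<50)).astype(np.uint8)
ct=max(cv2.findContours(m,0,1)[0],key=cv2.contourArea)+[122,172];b=cv2.boxPoints(cv2.minAreaRect(ct));P=np.array([plane(t,q,.1) for q in b]);print(b,P,P.mean(0))
print(np.linalg.norm(P-np.roll(P,1,0),axis=1))
E=np.linalg.inv(s["extrinsics"]);q=(E@np.c_[P,np.ones(4)].T)[:3];q=s["mtx"]@q;print("side predicted",(q[:2]/q[2]).T)
print([np.degrees(np.arctan2(*(P[(i+1)%4]-P[i])[1::-1])) for i in range(4)])
E
```

```text
t: 9.83
ee_pos: [0.6416, 0.0935, 0.1316]
ee_rot: [-2.06, -1.788, 0.449]
contact_force: [0.8, -0.6, 1.0]
grip_width: 0.0386
finger_force: 0.0
t: 10.5
ee_pos: [0.6685, 0.0892, 0.1832]
ee_rot: [-2.057, -1.787, 0.455]
contact_force: [0.4, 0.5, -0.9]
grip_width: 0.0152
finger_force: 58.5
[[124.2796 229.6146]
 [141.9773 173.5718]
 [190.1713 188.7909]
 [172.4735 244.8338]] [[0.3693 0.4638 0.1   ]
 [0.5545 0.4124 0.1   ]
 [0.5012 0.252  0.1   ]
 [0.3183 0.3065 0.1   ]] [0.4358 0.3587 0.1   ]
[0.1653 0.1921 0.169  0.1908]
side predicted [[242.653  343.6509]
 [164.2608 299.0992]
 [215.8527 250.5211]
 [287.2184 285.5828]]
[np.float64(-15.505056818925093), np.float64(-108.37882902428437), np.float64(163.40840709093726), np.float64(72.02846800143227)]
```

```bash
python3 - <<'E'
from h import *
t=dict(np.load("top0.npz"));s=dict(np.load("side0.npz"))
print("bottle cap",plane(t,(168,121),.2),plane(s,(117,222),.2),plane(s,(130,287),0))
print("bin side",[plane(s,q,.1) for q in((167,298),(280,291))])
go([.50,.13,.27],grasp(np.radians(-10),.3)[0])
G,u=grasp(np.radians(-16.5),.15);go(np.array([.436,.356,.25])+.0386*u,G)
E
```

```text
bottle cap [0.7006 0.3097 0.2   ] [0.6962 0.3232 0.2   ] [ 0.6971  0.3361 -0.    ]
bin side [array([0.5503, 0.4083, 0.1   ]), array([0.3299, 0.325 , 0.1   ])]
dpos mm [  17. -193.    7.] dr [-0.202  0.01   0.032]
dpos mm [ 231.  -279.8   34.7] dr [-0.352  0.044  0.141]
```

```bash
python3 -m jog '{"gripper":[1,1,1,1,1,1,1,1],"delta_pos":[[0,0,-20],[0,0,-50],[0,-20,-70],[2,-50,-75],[6,-80,-60],[10,-112,-40],[14,-146,-20],[17,-180,0]],"dr":[[0,0,0],[0,0,0],[0,0,0],[-0.04,0,0],[-0.08,0,0],[-0.12,0,0],[-0.16,0,0.02],[-0.2,0.01,0.03]]}';python3 - <<'E'
from h import *
G,u=grasp(np.radians(-16.5),.15);go(np.array([.436,.356,.23])+.0386*u,G)
E
```

```text
t: 11.17
ee_pos: [0.5133, 0.1289, 0.27]
ee_rot: [-2.22, -1.866, 0.277]
contact_force: [-0.3, 1.1, -0.8]
grip_width: 0.0151
finger_force: 59.0
dpos mm [ 209.7 -104.2   34.3] dr [-0.147  0.023  0.112]
```

```bash
python3 -m jog '{"gripper":[1,1,1,1,1,1,1,1],"delta_pos":[[26,-13,4],[60,-30,10],[95,-47,15],[130,-64,20],[165,-82,27],[195,-97,32],[210,-104,34],[210,-104,34]],"dr":[[-0.02,0,0.01],[-0.04,0,0.03],[-0.06,0.01,0.05],[-0.08,0.01,0.07],[-0.1,0.02,0.09],[-0.13,0.02,0.1],[-0.15,0.02,0.11],[-0.15,0.02,0.11]]}';python3 - <<'E'
from h import *
from bench import eyes
G,u=grasp(np.radians(-16.5),.15);go(np.array([.436,.356,.12])+.0386*u,G)
c=eyes.camera("wrist");np.savez("wbin.npz",**c)
# edge of bin: grey mask extents; predicted rim corners in the wrist image
E_=c["extrinsics"]
for p in((.546,.4055),(.497,.259),(.327,.305),(.371,.458)):
    d=E_[:3,:3].T@(np.array([*p,.1])-E_[:3,3]);t=np.arctan2(np.hypot(d[0],d[1]),d[2]);print((c["mtx"][:2,2]+297.3*t*d[:2]/np.hypot(d[0],d[1])).round())
hsv=cv2.cvtColor(c["img"],cv2.COLOR_BGR2HSV)
m=cv2.morphologyEx((hsv[...,1]<70).astype(np.uint8),cv2.MORPH_OPEN,np.ones((7,7)))
for r in range(40,300,20):
    e=np.flatnonzero(np.diff(m[r].astype(int)));print(r,e.tolist())
E
```

```text
t: 11.83
ee_pos: [0.4402, 0.3592, 0.2692]
ee_rot: [-2.41, -1.819, 0.137]
contact_force: [-0.4, 0.5, -0.2]
grip_width: 0.0154
finger_force: 59.2
dpos mm [ -4.3  19.1 109.4] dr [0.001 0.002 0.01 ]
[369. 107.]
[350. 250.]
[195. 243.]
[188. 102.]
40 [54, 126, 497]
60 [502]
80 [505]
100 [187, 359]
120 [187, 374]
140 [187, 372, 448, 482, 504]
160 [188, 370, 448, 480, 496]
180 [189, 368, 495]
200 [115, 151, 190, 365]
220 [137, 175, 191, 362]
240 [4, 219, 286, 332, 359]
260 [13, 216, 289]
280 [23, 230, 276]
```

The bin rim seen from the wrist agrees with the prediction. Lower the board and release.

```bash
python3 -m jog '{"gripper":[1,1,1,1,1,1,1,1],"delta_pos":[[-2,10,15],[-4,20,35],[-4,20,58],[-4,20,80],[-4,20,98],[-4,20,108],[-4,20,110],[-4,20,110]],"dr":[[0,0,0.01],[0,0,0.01],[0,0,0.01],[0,0,0.01],[0,0,0.01],[0,0,0.01],[0,0,0.01],[0,0,0.01]]}'; python3 -m jog '{"gripper":[-0.3,-0.3,-0.3,-0.3,-0.3,-0.3,-0.3,-0.3],"delta_pos":[[0,0,0],[0,0,0],[0,0,0],[0,0,0],[0,0,0],[0,0,-10],[0,0,-35],[0,0,-70]],"dr":[[0,0,0],[0,0,0],[0,0,0],[0,0,0],[0,0,0],[0,0,0],[0,0,0],[0,0,0]]}';python3 -m jog '{"gripper":[-0.3,-0.3,-0.3,-0.3,-0.3,-0.3,-0.3,-0.3],"delta_pos":[[0,0,-30],[0,0,-60],[-40,0,-70],[-80,0,-70],[-120,0,-70],[-160,0,-70],[-200,0,-70],[-200,0,-70]],"dr":[[0,0,0],[0,0,0],[0,0,0],[0,0,0],[0,0,0],[0,0,0],[0,0,0],[0,0,0]]}'; python3 - <<'E'
from h import *
from bench import eyes
c=eyes.camera("side");s=dict(np.load("side0.npz"));t=dict(np.load("top0.npz"));k=eyes.camera("top")
for n,a,b in(("side",c["img"],s["img"]),("top",k["img"],t["img"])):
    d=cv2.morphologyEx((cv2.absdiff(a,b).max(2)>40).astype(np.uint8),cv2.MORPH_OPEN,np.ones((3,3)))
    print(n,[(cv2.boundingRect(q)) for q in cv2.findContours(d,0,2)[0] if cv2.contourArea(q)>25])
def wh(im,roi):
    a,b,e,f=roi;h=cv2.cvtColor(im[b:f,a:e],cv2.COLOR_BGR2HSV);m=((h[...,1]<40)&(h[...,2]>185)).astype(np.uint8)
    q=cv2.findContours(m,0,2)[0];q=max(q,key=cv2.contourArea) if q else None;return None if q is None else (cv2.contourArea(q),[x for x in np.array(cv2.boundingRect(q))+[a,b,0,0]])
for im in(t["img"],k["img"]):print("bin",wh(im,(122,172,192,252)),"tub",wh(im,(345,170,408,230)))
g=k["img"];print([ [int(v) for v in g[y,x]] for x,y in((158,210),(150,200),(165,215),(375,200))],[[int(v) for v in t["img"][y,x]] for x,y in((158,210),(375,200))])
E
```

```text
t: 12.55
ee_pos: [0.4461, 0.3487, 0.1564]
ee_rot: [-2.428, -1.798, 0.14]
contact_force: [1.3, 3.7, 0.5]
grip_width: 0.0155
finger_force: 65.0
t: 13.22
ee_pos: [0.4543, 0.3452, 0.225]
ee_rot: [-2.426, -1.8, 0.148]
contact_force: [0.5, 1.3, -0.1]
grip_width: 0.0558
finger_force: 0.0
t: 13.88
ee_pos: [0.4049, 0.1448, 0.2962]
ee_rot: [-2.435, -1.793, 0.146]
contact_force: [-0.1, -1.4, 0.5]
grip_width: 0.0559
finger_force: 0.0
side [(280, 315, 12, 8), (197, 315, 46, 27), (167, 298, 90, 79), (461, 278, 31, 8), (259, 277, 24, 13), (437, 273, 14, 8), (180, 263, 85, 60), (480, 254, 17, 24), (213, 254, 45, 25), (277, 245, 154, 46), (463, 218, 16, 29), (174, 174, 39, 50), (427, 171, 9, 20), (225, 154, 25, 30), (269, 139, 16, 8), (287, 131, 10, 17), (361, 122, 71, 73), (432, 112, 75, 87), (238, 87, 45, 80), (245, 60, 11, 14), (352, 25, 25, 47), (358, 18, 21, 5), (441, 16, 45, 96), (447, 0, 32, 14), (229, 0, 71, 40)]
top [(240, 340, 51, 44), (261, 307, 7, 9), (487, 252, 25, 19), (169, 213, 12, 30), (135, 190, 16, 41), (363, 184, 29, 28), (151, 179, 31, 19), (126, 176, 20, 53), (283, 158, 29, 23), (173, 138, 339, 246)]
bin None tub (142.0, [np.int64(352), np.int64(188), np.int64(18), np.int64(26)])
bin (737.5, [np.int64(149), np.int64(180), np.int64(32), np.int64(35)]) tub (602.0, [np.int64(362), np.int64(185), np.int64(29), np.int64(28)])
[[155, 165, 172], [179, 189, 194], [165, 170, 171], [246, 251, 249]] [[170, 176, 178], [175, 183, 184]]
```

```bash
python3 - <<'E'
from h import *
from bench import eyes
k=eyes.camera("top");sd=eyes.camera("side");np.savez("t9.npz",**k);np.savez("s9.npz",**sd);t=dict(np.load("top0.npz"));s=dict(np.load("side0.npz"))
def outl(im,roi):
    a,b,e,f=roi;h=cv2.cvtColor(im[b:f,a:e],cv2.COLOR_BGR2HSV);m=((h[...,1]<60)).astype(np.uint8)
    ct=max(cv2.findContours(m,0,1)[0],key=cv2.contourArea)+[a,b];return np.array(cv2.minAreaRect(ct)[0]).round(1),np.array(cv2.minAreaRect(ct)[1]).round(1),round(cv2.minAreaRect(ct)[2],1),cv2.approxPolyDP(cv2.convexHull(ct),3,True)[:,0].tolist()
for im in(t["img"],k["img"]):
    print("bin",outl(im,(115,165,200,255)));print("tub",outl(im,(340,165,412,235)))
for im in(s["img"],sd["img"]):print("side bin",outl(im,(155,250,292,372)))
for r in range(172,250,6):
    print(r,"".join("#" if v>190 else "+" if v>130 else "-" if v>90 else "." for v in cv2.cvtColor(k["img"],6)[r,115:200]))
for r in range(172,250,6):
    print(r,"".join("#" if v>190 else "+" if v>130 else "-" if v>90 else "." for v in cv2.cvtColor(t["img"],6)[r,115:200]))
E
```

```text
bin (array([157.5, 209.2]), array([50.3, 59.5]), 18.4, [[144, 176], [182, 186], [188, 192], [173, 242], [125, 229]])
tub (array([375.4, 199.2]), array([52.8, 52.8]), 26.6, [[384, 174], [398, 185], [401, 207], [387, 223], [364, 223], [349, 209], [351, 189], [366, 174]])
bin (array([160.1, 209.4]), array([50.4, 59.7]), 17.8, [[146, 176], [192, 191], [175, 243], [128, 229]])
tub (array([375.6, 199. ]), array([53.1, 52.7]), 21.8, [[384, 174], [400, 188], [399, 212], [380, 225], [358, 220], [348, 205], [351, 189], [366, 174]])
side bin (array([223.7, 307.1]), array([105.2,  89.2]), 32.8, [[211, 255], [280, 291], [279, 318], [242, 371], [172, 326], [167, 298]])
side bin (array([226.1, 304. ]), array([104.4,  88.5]), 32.3, [[213, 253], [282, 287], [280, 316], [244, 367], [175, 323], [170, 295]])
172 +++++++++++++++++++++++++++++++++++++++++++++++++++++++++++++++++-.....-++########+++
178 +++++++++++++++++++++++++++++++-....--++++++++++++++++++++++++++++++-......-+########
184 ++++++++++++++---+-+-+--+++++-......-+#################+++++++++++++++--......-+#####
190 ++++++++++++++++++++++++++
[... 1339 characters left out ...]
+++++-........-++++++++++++++++++++++++++++++++++++-......-+++++++++++
208 ++++++++++++++++++-........-++++++++++++++++++++++++++++++++++++-......-+++++++++++++
214 ++++++++++++++++-........-++++++++++++++++++++++++++++++++++++-......-+++++++++++++++
220 ++++++++++++++-........-++++++++++++++++++++++++++++++++++++-......---++--+++++++++++
226 ++++++++++++-........-++++++++++++++++++++++++++++++++++++-......--++++++++++++++++++
232 --------------+++---++++++++++++++++++++++++++++++++++++-......-+++++++++++++++++++++
238 ++++++++++++++++--..................----++++++++++++++-......--++++++++++++++++++++++
244 ++++++++++++++++++++++++++++-----..........................--++++++++++++++++++++++++
```

```bash
python3 - <<'E'
from h import *
k=dict(np.load("t9.npz"));sd=dict(np.load("s9.npz"))
for c,roi,x0,x1,ys in((k,(122,172,195,250),135,190,range(174,222,2)),(sd,(160,245,290,372),165,285,range(250,370,5))):
    a,b,e,f=roi;h=cv2.cvtColor(c["img"][b:f,a:e],cv2.COLOR_BGR2HSV);m=((h[...,1]<40)&(h[...,2]>183)).astype(np.uint8);m=cv2.morphologyEx(m,2,np.ones((3,3)))
    q=max(cv2.findContours(m,0,1)[0],key=cv2.contourArea)+[a,b];print(cv2.contourArea(q),cv2.approxPolyDP(cv2.convexHull(q),3,True)[:,0].tolist(),cv2.boxPoints(cv2.minAreaRect(q)).round().tolist())
    g=c["img"].max(2)
    for y in ys:print(y,"".join(chr(65+int(v)//16) for v in g[y,x0:x1]))
E
```

```text
739.0 [[152, 180], [180, 187], [176, 214], [150, 207]] [[147.0, 210.0], [152.0, 179.0], [181.0, 184.0], [176.0, 214.0]]
174 NNNNNNNNNNMMMMNMNNNNNNMNMNNNNNNNNNNNNNMMMNMNMLIFEFFFGIL
176 NNNNNNNNNMLKJJKLLMMNNNNNNNNNNNNNNNNNNNNNNNNNNNLIFEEFFFI
178 NNNNNNNNNMKGEEFFGIJKKKLMMNNNNNNNNNNNNNNNNNNNNNNLIEEFFFF
180 NNNMNNNNMKIFCCCDHLOOMMLJJJKKKLLLMMMMMMMMNMMMMMNMLHFEEFE
182 LLLLLLLLKJGDCCCEIMOPPPPPPONMMLJJJJKKLLLLLLLLLLLLLJGEEEE
184 KKKKKLKKJHECCDCEILMNNNOOOOPPPPPPONMLKIJJJJJKKKKLLLKHEEE
186 NMNNNNMKIFDCDDDEILMMMMMMMMNNNOOOOPPPPPPONMLKJJJJKLLKGED
188 MMMMMLLJGDCDCCDFJLMMMMMMMMMMMMMMMMNNOOOOPPPPPOLGEFGHHFD
190 MMMMMLKHECDCDCDGKMMMMMMMMMMMMMMMMMMMMMMMMNNOOMIEDDEGIGD
192 MMMMLKHECCCDDDEHLMMMMMMMMMMMMMMMMMMMMMMMMMMMLJGEEEGIHEC
194 MMMMLJFDCCDCDDFILMMMMMMMMMMMMMMMMMMMMMMMMMMMLIFEEFHIGDC
196 MMMLKGDCCCDCDEHKMMMMMMMMMMMMMMMMMMMMMMMMMMMMKHFEFHIGDCC
198 MMLKHECCDCDDEHKLMMMMMMMMMMMMMMMMMMMMMMMMMMMLKGFEGIHEDCD
200 MLKJFDCCDDDDGIKMMMMMMMMMMMMMMMMMMMMMMMMMMMMLJGEFHIFDDCD
202 MLJGDCCDCDDEHKLMMMMMMMMMMMMMMMMMMMMMMMMMMMMLIFFHIGDCDDE
204 LKHEDCCCCDEGIKLMMMMMMMMMMMMMMMMMMMMMMMMMMMMKHFGHHECCDDF
206 KIFDCCDDDDGJKLLM
[... 2892 characters left out ...]
EEEEEEEEEEEEEEEEEEEEEEEEEEFEEEEEDFGEDDDDEDDDDDDDDDDDDDEFFEFEFFFFFFFFFGKLLLL
345 LKIHKMMMMLLLLKLLLLLLLLLLLLLLLLLLLLLLLLLLLLKHFEFEEDEEEEEEEEEEEEEEEEEEEEEEEEEEEEEEDEDDDEDDEDDDDDEDEFFFEFEFFFFFEFFHLLLLLLLL
350 HILMMMLLLLLKLLLLLLLLLLLLLLLLLLLLLLLLLLLLLLMMMMMMMLKHFGFEEEEEEEEEEEEEEEEDEEEEEEEEDDDDDEDDDDDDEEEEFEEFFEFFFFFEHLLLLLLLLLLM
355 MMMMMLLLLKLLLLLLLLLLLLLLLLLLLLLLLLLLLLLLMMMMMMLMMMLLLLLLLKIFFGHEDEEEEEEEEEEEEEEEDEDEDDDDDEFEEFEFFEFEFFFEFGLLLLLLLLLLLLMM
360 MLLLLKKLLLLLLLLLLLLLLLLLLLLLLLLLLLLLLLLMMMMMLMLLMLLKLLLLLLKKKLKHHJIGFEEEEEEEEEEEDDDEEEEEEEEFEFEFFFFEGKKLLLLMLLLLLLLLMMMM
365 LLLKLLLLLLLLLLLLLLLLLLLLLLLLLLLLLLLLMMMMLMMMMLLLLKLLKLLLKKKKKIHJLLLKKKLLLJHFFGFEDEEEEEEEFEFFEFFFEEGLLLLLLLLLLLLLLLLMMMMM
```

```bash
python3 - <<'E'
from h import *
k=dict(np.load("t9.npz"));sd=dict(np.load("s9.npz"));t=dict(np.load("top0.npz"));s=dict(np.load("side0.npz"))
print("board top",tri(k,(153,181),sd,(183,291.5)),tri(k,(180,187.5),sd,(210,263)))
print("board bottom R on floor",plane(k,(176,214),.01),plane(k,(149,207),.01))
for a,b in(((144,176),(146,176)),((173,242),(175,243)),((125,229),(128,229)),((157.5,209.2),(160.1,209.4))):
    print(plane(k,b,.1)-plane(t,a,.1))
for a,b in(((167,298),(170,295)),((280,291),(282,287)),((211,255),(213,253))):print("side",plane(sd,b,.1)-plane(s,a,.1))
# phase correlation of bin patch lower part
for n,A,B,(a,b,e,f) in(("top",t,k,(115,215,200,250)),("side",s,sd,(160,300,292,375))):
    g=[cv2.cvtColor(x["img"][b:f,a:e],6).astype(np.float32) for x in(A,B)]
    print(n,cv2.phaseCorrelate(*g,cv2.createHanningWindow((e-a,f-b),cv2.CV_32F)))
G,_=grasp(np.radians(-16.5),0);go([.39,.20,.2],G);print(state()["joint_pos"])
E
```

```text
board top (array([0.5301, 0.3772, 0.0908]), np.float64(0.0012928234036191106)) (array([0.5052, 0.2864, 0.0927]), np.float64(0.004216110309821163))
board bottom R on floor [0.4298 0.3136 0.01  ] [0.4555 0.4078 0.01  ]
[-0.0001 -0.0066  0.    ]
[-0.0033 -0.0065  0.    ]
[-0.0001 -0.0097  0.    ]
[-0.0008 -0.0085  0.    ]
side [-0.0026 -0.0087  0.    ]
side [-0.0017 -0.0116  0.    ]
side [-0.0022 -0.0073  0.    ]
top ((3.0059047000867025, 0.8476128985860854), 1.038238497722296)
side ((2.5382145205051216, -3.5297709590335558), 0.526047437408824)
dpos mm [ 40.5 -16.4  99.8] dr [-0.148  0.003 -0.007]
[-0.1051  0.2621 -0.3919  2.0873 -0.0033  0.9189 -0.7828]
```

The board is fully inside the bin: it leans on the far wall with its top edge at z ≈ 0.092, below the rim. The bin was nudged about 8 mm towards -y while I lowered the board. I'll push it back gently with shut fingers.

```bash
python3 -m jog '{"gripper":[1,1,1,1,1,1,1,1],"delta_pos":[[15,-5,20],[30,-10,50],[40,-16,80],[40,-16,100],[40,-16,100],[40,-16,100],[40,-16,100],[40,-16,100]],"dr":[[-0.05,0,0],[-0.1,0,0],[-0.15,0,0],[-0.15,0,0],[-0.15,0,0],[-0.15,0,0],[-0.15,0,0],[-0.15,0,0]]}'; python3 - <<'E'
from h import *
G,_=grasp(np.radians(-17),0);go([.398,.228,.055],G)
E
```

```text
t: 14.75
ee_pos: [0.3908, 0.199, 0.2001]
ee_rot: [2.521, 1.868, -0.002]
contact_force: [-0.3, -0.2, 0.8]
grip_width: -0.0001
finger_force: 0.0
dpos mm [ 30.3  -1.9 145. ] dr [0.002 0.003 0.001]
```

```bash
python3 -m jog '{"gripper":[1,1,1,1,1,1,1,1],"delta_pos":[[8,-2,20],[16,-2,45],[20,-2,70],[20,-2,95],[20,-2,120],[20,-2,138],[20,-2,145],[20,-2,145]],"dr":[[0,0,0],[0,0,0],[0,0,0],[0,0,0],[0,0,0],[0,0,0],[0,0,0],[0,0,0]]}'; python3 -m jog '{"gripper":[1,1,1,1,1,1,1,1],"delta_pos":[[5,0,0],[10,0,0],[15,0,0],[20,0,0],[25,0,0],[30,0,0],[35,0,0],[38,0,0]],"dr":[[0,0,0],[0,0,0],[0,0,0],[0,0,0],[0,0,0],[0,0,0],[0,0,0],[0,0,0]]}'; python3 - <<'E'
from h import *
p=state()["ee_pos"];print("gap to wall face from tool axis mm",1e3*((np.array([.413,.277])-p[:2])@[.29,.957]))
E
```

```text
t: 15.42
ee_pos: [0.394, 0.2175, 0.0533]
ee_rot: [2.521, 1.868, -0.007]
contact_force: [0.9, -0.3, 0.0]
grip_width: 0.0001
finger_force: 0.0
t: 16.08
ee_pos: [0.4048, 0.2549, 0.0539]
ee_rot: [2.52, 1.87, -0.004]
contact_force: [0.2, 0.4, -0.1]
grip_width: 0.0001
finger_force: 0.0
gap to wall face from tool axis mm 23.48176384107631
```

```bash
cat > chk.py <<'E'
from h import *
from bench import eyes
k=eyes.camera("top");sd=eyes.camera("side");t=dict(np.load("top0.npz"));s=dict(np.load("side0.npz"))
def rim(im,roi):
    a,b,e,f=roi;h=cv2.cvtColor(im[b:f,a:e],cv2.COLOR_BGR2HSV);m=(h[...,1]<60).astype(np.uint8)
    ct=max(cv2.findContours(m,0,1)[0],key=cv2.contourArea)+[a,b];return ct[:,0].min(0)
for n,A,B,(a,b,e,f) in(("top",t,k,(115,215,165,250)),("side",s,sd,(160,300,235,375))):
    g=[cv2.cvtColor(x["img"][b:f,a:e],6).astype(np.float32) for x in(A,B)]
    print(n,np.round(cv2.phaseCorrelate(*g,cv2.createHanningWindow((e-a,f-b),cv2.CV_32F))[0],2),rim(A["img"],(115,165,170,255)if n=="top" else (155,255,240,372)),rim(B["img"],(115,165,170,255)if n=="top" else (155,255,240,372)))
print(state()["ee_pos"],state()["contact_force"])
E
python3 chk.py; python3 -m jog '{"gripper":[1,1,1,1,1,1,1,1],"delta_pos":[[2,0,0],[4,0,0],[6,0,0],[8,0,0],[10,0,0],[12,0,0],[14,0,0],[14,0,0]],"dr":[[0,0,0],[0,0,0],[0,0,0],[0,0,0],[0,0,0],[0,0,0],[0,0,0],[0,0,0]]}'; python3 chk.py
```

```text
top [1.24 3.37] [125 176] [117 165]
side [ 2.24 -3.53] [167 255] [170 255]
[0.4047 0.2547 0.0537] [0.2935 0.2764 0.7984]
t: 16.85
ee_pos: [0.4087, 0.268, 0.0537]
ee_rot: [2.52, 1.87, -0.004]
contact_force: [-1.3, 0.4, -0.2]
grip_width: -0.0001
finger_force: 0.0
top [ 0.45 12.37] [125 176] [115 165]
side [ 2.26 -3.68] [167 255] [170 255]
[0.4085 0.2675 0.0537] [-0.1835 -0.0379  0.1263]
```

Not yet touching. The side view tracks the bin well, with the remaining shift at (2.26, -3.68) px. Continue in small steps.

```bash
python3 -m jog '{"gripper":[1,1,1,1,1,1,1,1],"delta_pos":[[1,0,0],[2,0,0],[3,0,0],[4,0,0],[5,0,0],[6,0,0],[6,0,0],[6,0,0]],"dr":[[0,0,0],[0,0,0],[0,0,0],[0,0,0],[0,0,0],[0,0,0],[0,0,0],[0,0,0]]}'; python3 chk.py|grep side
```

```text
t: 17.62
ee_pos: [0.4101, 0.2727, 0.0536]
ee_rot: [2.52, 1.869, -0.006]
contact_force: [-0.9, -3.0, 1.1]
grip_width: -0.0002
finger_force: 0.0
side [ 1.76 -2.58] [167 255] [169 255]
```

```bash
python3 -m jog '{"gripper":[1,1,1,1,1,1,1,1],"delta_pos":[[1,0,0],[2,0,0],[3,0,0],[4,0,0],[5,0,0],[5.5,0,0],[5.5,0,0],[5.5,0,0]],"dr":[[0,0,0],[0,0,0],[0,0,0],[0,0,0],[0,0,0],[0,0,0],[0,0,0],[0,0,0]]}'; python3 chk.py|grep side
```

```text
t: 18.38
ee_pos: [0.412, 0.2787, 0.0536]
ee_rot: [2.52, 1.869, -0.005]
contact_force: [-1.1, -3.1, 1.1]
grip_width: -0.0002
finger_force: 0.0
side [ 0.84 -0.06] [167 255] [167 255]
```

The bin is back in place. Retreat and do a final check.

```bash
python3 -m jog '{"gripper":[1,1,1,1,1,1,1,1],"delta_pos":[[-10,0,0],[-30,0,0],[-50,0,-20],[-60,0,-55],[-70,0,-90],[-80,0,-125],[-90,0,-160],[-100,0,-195]],"dr":[[0,0,0],[0,0,0],[0,0,0],[0,0,0],[0,0,0],[0,0,0],[0,0,0],[0,0,0]]}'; python3 -m jog '{"gripper":[1,1,1,1,1,1,1,1],"delta_pos":[[0,0,0],[0,0,0],[0,0,0],[0,0,0],[0,0,0],[0,0,0],[0,0,0],[0,0,0]],"dr":[[0,0,0],[0,0,0],[0,0,0],[0,0,0],[0,0,0],[0,0,0],[0,0,0],[0,0,0]]}'; python3 chk.py; python3 - <<'E'
from h import *
from bench import eyes
k=eyes.camera("top");sd=eyes.camera("side");t=dict(np.load("top0.npz"));s=dict(np.load("side0.npz"))
a,b,e,f=(115,165,200,255)
for im in(t["img"],k["img"]):
    h=cv2.cvtColor(im[b:f,a:e],cv2.COLOR_BGR2HSV);ct=max(cv2.findContours((h[...,1]<60).astype(np.uint8),0,1)[0],key=cv2.contourArea)+[a,b];print(cv2.minAreaRect(ct),cv2.approxPolyDP(cv2.convexHull(ct),3,True)[:,0].tolist())
    h=cv2.cvtColor(im,cv2.COLOR_BGR2HSV)
    for n,lo,hi,(x,y,X,Y) in(("yellow",(22,120,100),(35,255,255),(295,195,340,240)),("pink",(140,50,100),(179,255,255),(275,105,320,150)),("orange",(5,200,150),(15,255,255),(105,120,165,175)),("blue",(100,120,80),(130,255,255),(155,105,190,140))):
        M=cv2.moments(cv2.inRange(h,lo,hi)[y:Y,x:X],True);print(n,M["m00"],round(M["m10"]/max(M["m00"],1)+x,1),round(M["m01"]/max(M["m00"],1)+y,1),end=" | ")
    print()
for im in(s["img"],sd["img"]):
    h=cv2.cvtColor(im,cv2.COLOR_BGR2HSV)
    for n,(x,y,X,Y),th in(("cone",(200,110,235,162),0),("tape",(255,195,300,232),1),("block",(240,222,272,266),2)):
        q=h[y:Y,x:X];m=((q[...,1]<50)&(q[...,2]>120),(q[...,1]<130)&(q[...,2]>100),(q[...,2]<75))[th].astype(np.uint8)
        M=cv2.moments(m,True);print(n,M["m00"],round(M["m10"]/max(M["m00"],1)+x,1),round(M["m01"]/max(M["m00"],1)+y,1),end=" | ")
    print()
E
```

```text
t: 19.15
ee_pos: [0.3825, 0.1831, 0.2508]
ee_rot: [2.52, 1.87, -0.003]
contact_force: [1.5, 0.6, -0.3]
grip_width: 0.0004
finger_force: 0.0
t: 19.82
ee_pos: [0.3828, 0.1839, 0.2485]
ee_rot: [2.52, 1.87, -0.007]
contact_force: [-1.1, -0.4, 1.1]
grip_width: 0.0001
finger_force: 0.0
top [0.4  0.18] [125 176] [126 176]
side [ 0.85 -0.27] [167 255] [167 255]
[0.3829 0.1838 0.2488] [ 0.1822 -0.1906  0.6173]
((157.45001220703125, 209.15000915527344), (50.28021240234375, 59.45081329345703), 18.434947967529297) [[144, 176], [182, 186], [188, 192], [173, 242], [125, 229]]
yellow 225.0 318.1 218.0 | pink 338.0 298.5 127.4 | orange 131.0 135.7 154.0 | blue 75.0 167.1 119.7 | 
((163.08895874023438, 210.2640380859375), (73.45537567138672, 67.7426986694336), 1.3639274835586548) [[144, 176], [189, 177], [199, 184], [199, 245], [166, 242], [126, 229]]
yellow 225.0 318.1 218.1 | pink 336.0 298.4 127.4 | orange 136.0 135.1 154.2 | blue 75.0 167.1 119.7 | 
cone 784.0 218.9 135.7 | tape 448.0 277.3 212.9 | block 266.0 255.9 255.2 | 
cone 749.0 218.2 134.2 | tape 466.0 277.2 212.6 | block 263.0 255.7 255.3 |
```

```bash
python3 -c "
from bench import order
print(order.close_job())"
```

```text
the job is handed in; nothing more can be done
None
```

The disc is in the tub and the board is in the bin, leaning on its far wall just below the rim. Lowering the board nudged the bin about 8 mm, so I pushed it back to within about 1 px in both views; the tub and the bystanders I checked had not moved, and the job was handed in at about 20 s.

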